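# Hang the lower spice tier from the upper one

### The arm

A 7-joint arm with a two-finger parallel gripper is mounted at the origin on the work surface. World frame = base frame: x ahead of the robot, y to its left, z up, the work surface at z = 0. Lengths are in m, angles in rad, forces in N, time in s.
With the tool pointing down it reaches from about 0.425 to 0.925 m from the base axis. Payload 6.8 kg.
Tool frame: the origin (TCP) lies on the mounting face of the last link; the fingertips stand 173 mm ahead of it and the grasp point (between the pads) lies 155 mm ahead of it; y points along the fingers, x is the direction in which the jaws open and shut, and the axes are right-handed (so a half turn about y gives the same grasp; the last joint's range is limited). The gripper opens to 85 mm and grips with 20 to 120 N. Pads are 22 mm wide; open, the fingers measure 114 mm over their backs; the gripper's body (76 mm by 85 mm) begins 54 mm behind the grasp point. The pads swing forward as they close: fully open they stand 13 mm farther back than shut.
Start: joints at [-0.108, 0.477, 0.022, 1.555, -0.011, 1.109, -0.083], TCP at [0.675, 0, 0.405] pointing down, gripper open.
Joint ranges: [-2.96, 2.96], [-0.34, 2.1], [-1.41, 1.46], [0.24, 2.44], [-1.37, 4.51], [0.17, 1.92], [-2.96, 2.96]. Speed limits (rad/s): [2.39, 2.39, 3.14, 3.14, 3.14, 3.14, 3.14].

### API

Orientations are given as a rotation vector (axis times angle).
In Python, from bench import r gives the robot as it stands.
- The arm moves only by the tool step_arm, never from a script. Its arguments are lists of equal length, an entry for each row: "xyz": the shift along the tool's x, y, z scaled (see below), a list of three; "rotation": the turn, a rotation vector about the tool's x, y, z scaled (see below), a list of three. A call has 1 to 20 rows; each row is the pose to reach, as a shift and turn from the pose measured when the call began, along the tool's axes at that moment; what a row does not reach only later rows make up. The controller multiplies each number of a shift by 30 cm and each number of a turn by 90 degrees. A row lasts 1/8 s, in which the tool goes at most 62.5 mm and 10.7 degrees, less where a joint would pass 70% of its speed; a pose out of reach is approached as far as the arm can. A call with a number of a shift or a turn outside -1 to 1 is refused whole. A call with a gripper value outside its range is refused whole. "grip" is the closure, from 0 (fully open) to 1 (shut), set as the call begins (left out, the last holds). The fingers move at their own pace and stop on an object; "force" is the grip in N (left out, the last holds). Time passes only in rows, so rows that repeat a pose let the fingers close. It gives the time, the measured TCP pose, the force and the opening at its end, in the units of the state.
- r.get_obs(): the state, without advancing time (a new reading comes with each control period).
- r.grab_frame(name): name is "scene" or "side" or "wrist"; returns a dict with "pixels" (384x512x3 uint8, red, green, blue), "fx", "fy", "cx", "cy" (pixels), "dist_coeffs" ([k1, k2, p1, p2, k3] as OpenCV has them; the pictures are not rectified), "position" and "attitude" of the camera in the world; the wrist camera has in their place "mount" (4x4, takes a point from camera to tool coordinates, whose origin is the TCP and whose axes are the tool frame's). Camera axes: x right, y down, z forward; pixel columns grow to the right and rows downward; lengths in m; the calibration is good to about 2 mm. A picture is of the moment at which its call begins: read the wrist's pose just before it. There is no depth.
- r.hand_in(): hands the job in, once; it reports no verdict.
The state is a dict: "clock": time; "joints": joint angles; "qvel": joint speeds; "tau": joint torques, N m; "tcp_pos": TCP position; "orientation": TCP orientation; "contact_force": force on the tool from outside, world axes, zero at the start; "moment": the same for the moment, N m; "grip_width": finger opening in m.
Only numpy, scipy, OpenCV 4.12 (cv2) and the standard library are available. Lean on these libraries where they do the work, as an engineer would, in place of code of your own. Each camera call takes 0.05 s, during which the arm holds its last target.

### The job

Pick up the loose steel spice caddy by its orange handle and hang it by its strap hook on the bar of the loop under the upper spice tier. Draw it gently down against the tier's spring, only until the brass spring tongue snaps back over the top of the hook, without ramming it on the ledge below. Leave it hanging released, about level and still, and do not disturb the sugar bowl or the glass jar.

Things in the scene. Friction and masses are not known exactly. Their poses are not given: they have to be found in the camera images.
- handle (a point): Centre of the lower caddy's orange handle: upright plate 12 mm thick (x), 70 wide (y), 30 high (z), centre 60 mm above the caddy's underside. Joined to the trough by two 6 mm rods at y = +/-32 mm, 48 mm free between plate and trough, so fingers straddle it from above, closing along x. Axes are the caddy's: z up, -x from trough to handle.
- hook_seat (a point): Middle of the underside of the hook's top: 95 mm to +x of the handle's centre and 90 mm above it. The hook is an upside-down U of steel 24 mm wide (y), its top 4 mm thick, 14 mm inside (x): the long leg (-x) is the stem rising from the trough, the short leg (+x, 6 mm thick) ends 20 mm below this point. Axes as the caddy's.
- lower: Loose lower caddy, about 0.2 kg (varies): steel trough 90 x 130 x 40 mm (x, y, z) centred 4 mm to +x of the origin, with fixed spice jars up to 43 mm high. Origin at its underside, 150 mm below hook_seat; hangs about level from the hook. Axes as the handle's.
- bar_top (a point): Middle of the top of the loop's bottom bar (8 mm round, along y), about 218 mm above the counter. Loop 62 mm wide inside; 62 mm above is the upper tray, 44 (x) by 140 mm (y). z up; -x is the free side where the hook enters, above the bar, to be lowered astride it; +x has the tongue and, 135 mm off, the stand's post. With the hook on the bar, hook_seat is at this point.
- upper: Upper spice tier, 0.4 kg, hanging from a stand on a sprung rod; it does not swing. Origin at the centre of the loop's bottom bar, axes as bar_top. Each 0.3 N of steady pull lowers it 1 mm, to a hard stop about 33 mm down.
- latch (a joint): Brass spring tongue on an arm clamped to the post at a height that differs by up to 16 mm (not measured). It slants down from a hinge 22 mm to +x of the bar to a nose 6 mm to +x. 0 rad at rest; the hook's short leg pushes it to 0.15-0.4. The hook must pull the bar down some 9 to 25 mm (4 to 9 N with its weight) before it snaps back to 0 over the hook; 2 to 3 mm lower a rigid ledge stops the hook.
- sugar_bowl: Lidded white sugar bowl, 90 mm across, 98 mm high, loose. Origin at the centre of its underside.
- jar: Glass jar with aluminium screw-top, 68 mm across, 120 mm high, loose. Origin at the centre of its underside.
- stand: Fixed steel stand: base plate 130 x 120 x 12 mm, round post 135 mm to +x of the hanging axis, top arm at 410 mm, and the clamped arm with tongue and ledge, light parts that bend when the caddy is pressed on them with more than 15 N. Origin on the counter under the bar, axes as bar_top.
Things that resemble listed ones, but are neither listed nor needed, are in the scene too. Of the things that look like the lower, the largest one is meant.

How it is judged:
On the way, in this order (a step that is already met when the one before it is completed fails the run):
1. the caddy is lifted off the counter (height (world z) of lower above 0.03 m), for 0.2 s.
2. the hook is down on the bar of the loop with the tongue snapped back over it (horizontal distance between hook_seat and bar_top below 0.025 m and z of hook_seat in the frame of bar_top between -0.004 and 0.006 m and value of joint latch below 0.06 rad), for 0.2 s.
At the end, for the whole second after the job is handed in: The caddy hangs from the loop, released: the hook's seat within 6 mm above the top of the bar and within 25 mm of its middle, the tongue back over it (under 0.06 rad), the caddy at least 30 mm above the counter, within 0.2 rad of level, moving slower than 0.06 m/s (all of step 2 and height (world z) of lower above 0.03 m and angle between lower's own z axis and vertical below 0.2 rad and linear speed of lower below 0.06 m/s); the robot touches nothing.
It fails at once if the caddy was rammed on the tongue or ledge or hauled on the upper tier, with more than 18 N in all (contact force between lower and stand above 18 N).
It fails at once if the robot itself pushed the upper tier with more than 8 N (contact force between any of the arm, the fingers and upper above 8 N).
It fails at once if the sugar bowl was disturbed (distance of sugar_bowl from where it was at the start of the episode above 0.03 m or angle between sugar_bowl's own z axis and vertical above 0.3 rad).
It fails at once if the jar was disturbed (distance of jar from where it was at the start of the episode above 0.03 m or angle between jar's own z axis and vertical above 0.3 rad).
It also fails if it takes over 72 s, if anything falls off the work surface, if the arm or the gripper's body presses on something with over 40 N, if the wrist force passes 120 N, or if a joint passes its speed limit or range.

## Working session

There is one attempt and no reset: what is moved stays moved. The work goes in short steps, Python scripts to look and compute and a tool call to move; the robot and the scene stay as the last step left them, time stands still between calls to the robot, and variables do not carry over. Pictures are saved under pics/ and viewed, and the job is handed in when it is done.

Besides the shell and the picture viewer there is one more tool, called by a JSON object that holds its "name" and its "arguments". step_arm: Moves the arm, as the interface text tells. Its arguments: {"type":"object","properties":{"xyz":{"type":"array"},"rotation":{"type":"array"},"grip":{"type":"number"},"force":{"type":"number"}},"required":["xyz","rotation"]}

```bash
ls; mkdir -p pics; cat > h.py <<'E'
import numpy as np, cv2, json
from bench import r
from scipy.spatial.transform import Rotation as R
def snap(name,fn):
    o=r.get_obs(); f=r.grab_frame(name)
    p=np.asarray(f["pixels"]); cv2.imwrite(f"pics/{fn}.png",p[:,:,::-1])
    K=np.array([[f["fx"],0,f["cx"]],[0,f["fy"],f["cy"]],[0,0,1]])
    d=np.array(f["dist_coeffs"],float)
    if name=="wrist":
        M=np.array(f["mount"]); Rt=R.from_rotvec(o["orientation"]).as_matrix()
        pos=Rt@M[:3,3]+o["tcp_pos"]; A=Rt@M[:3,:3]
    else:
        pos=np.array(f["position"]); A=np.array(f["attitude"],float)
        A=R.from_rotvec(A).as_matrix() if A.size==3 else A
    c=dict(K=K.tolist(),d=d.tolist(),pos=np.array(pos).tolist(),A=A.tolist())
    json.dump(c,open(f"pics/{fn}.json","w")); return p
def cam(fn): 
    c=json.load(open(f"pics/{fn}.json")); return {k:np.array(v) for k,v in c.items()}
def ray(fn,uv):
    c=cam(fn); q=cv2.undistortPoints(np.array([[uv]],float),c["K"],c["d"])[0,0]
    v=c["A"]@np.array([q[0],q[1],1]); return c["pos"],v/np.linalg.norm(v)
def plane(fn,uv,z):
    p,v=ray(fn,uv); return p+v*(z-p[2])/v[2]
def tri(obs):
    S=np.zeros((3,3));b=np.zeros(3);L=[]
    for fn,uv in obs:
        p,v=ray(fn,uv);P=np.eye(3)-np.outer(v,v);S+=P;b+=P@p;L.append((p,P))
    x=np.linalg.solve(S,b); return x,[float(np.linalg.norm(P@(x-p))) for p,P in L]
def proj(fn,X):
    c=cam(fn); X=np.atleast_2d(X)
    rv=cv2.Rodrigues(c["A"].T)[0]; t=-c["A"].T@c["pos"]
    return cv2.projectPoints(X.astype(float),rv,t,c["K"],c["d"])[0][:,0]
E
python3 - <<'E'
from h import *
for n in ["scene","side","wrist"]: snap(n,n+"0"); c=cam(n+"0"); print(n,c["pos"].round(3),c["A"].round(2).tolist(),c["K"].round(0).tolist())
print(r.get_obs())
E
```

```text
pics
scene [0.94  0.484 1.   ] [[-0.77, 0.53, -0.35], [0.64, 0.63, -0.45], [-0.01, -0.57, -0.82]] [[359.0, 0.0, 255.0], [0.0, 359.0, 182.0], [0.0, 0.0, 1.0]]
side [ 0.317 -0.877  1.026] [[0.96, -0.2, 0.2], [-0.28, -0.66, 0.7], [-0.0, -0.72, -0.69]] [[480.0, 0.0, 258.0], [0.0, 480.0, 198.0], [0.0, 0.0, 1.0]]
wrist [0.676 0.067 0.374] [[1.0, 0.0, -0.0], [-0.0, -0.96, -0.26], [-0.0, 0.26, -0.96]] [[328.0, 0.0, 256.0], [0.0, 328.0, 190.0], [0.0, 0.0, 1.0]]
{'clock': 0.15, 'joints': array([-0.10809466,  0.47761585,  0.02235389,  1.55620269, -0.01146203,
        1.10928969, -0.08309498]), 'qvel': array([-8.85682914e-05, -1.76456464e-03,  1.53830109e-03, -3.72013753e-03,
        1.10533826e-03,  7.73207589e-04, -6.70642649e-04]), 'tau': array([ 1.55385478e-03, -5.96924365e+01,  1.60940632e+00, -2.81490952e+01,
        1.26662746e-02,  6.56643446e-03,  5.58682734e-05]), 'tcp_pos': array([ 6.74794827e-01, -9.97515258e-07,  4.03954407e-01]), 'orientation': array([-1.57092997e+00,  1.06241672e-03,  1.10672347e-03]), 'contact_force': array([-0.27955226,  1.14409461,  0.3132443 ]), 'moment': array([ 0.02478763, -0.00711418, -0.02206041]), 'grip_width': 0.08540838485707575}
```

View pics/scene0.png

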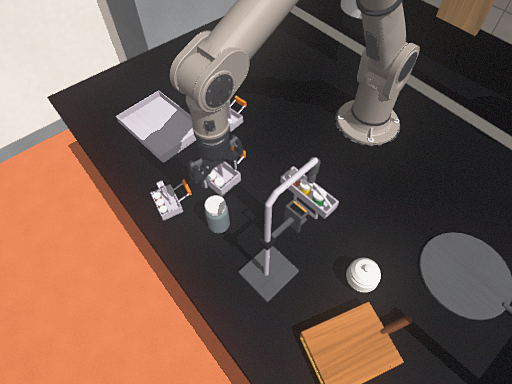

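View pics/side0.png

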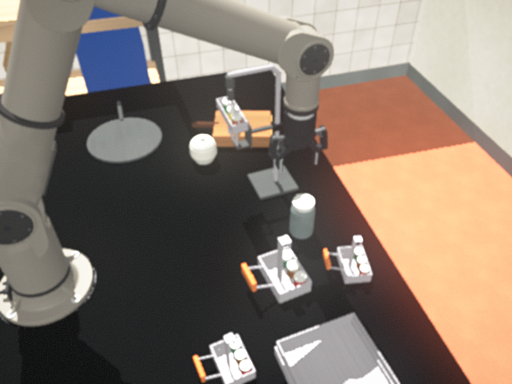

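View pics/wrist0.png

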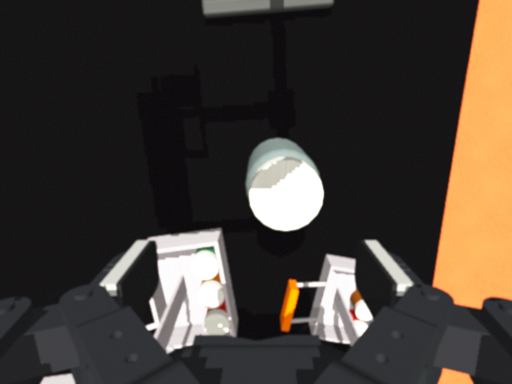

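```bash
python3 - <<'E'
from h import *
im=cv2.imread("pics/side0.png")
cv2.imwrite("pics/crop1.png",cv2.resize(im[220:320,220:380],None,fx=5,fy=5,interpolation=cv2.INTER_CUBIC))
cv2.imwrite("pics/crop2.png",cv2.resize(im[55:205,200:340],None,fx=4,fy=4,interpolation=cv2.INTER_CUBIC))
hsv=cv2.cvtColor(im,cv2.COLOR_BGR2HSV)
m=cv2.inRange(hsv,(5,180,120),(20,255,255)); n,l,s,c=cv2.connectedComponentsWithStats(m)
for i in range(1,n):
    if s[i][4]>20: print(s[i],c[i], plane("side0",c[i],0.06).round(3))
E
```

```text
(no output)
```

View pics/crop1.png

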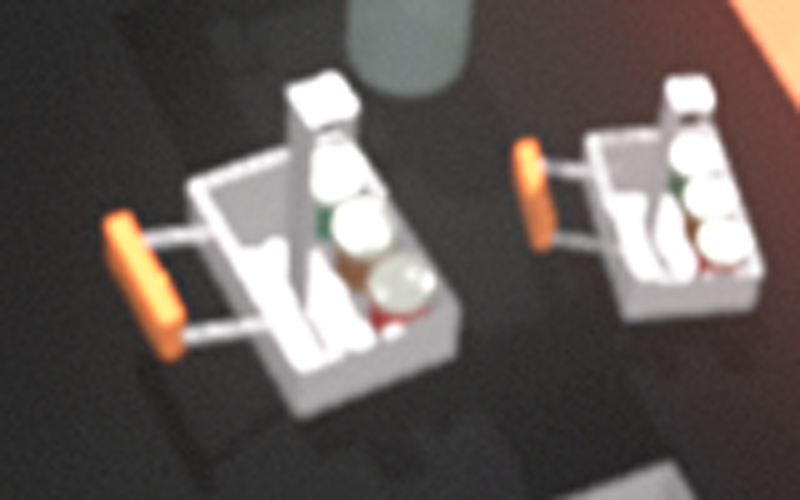

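View pics/crop2.png

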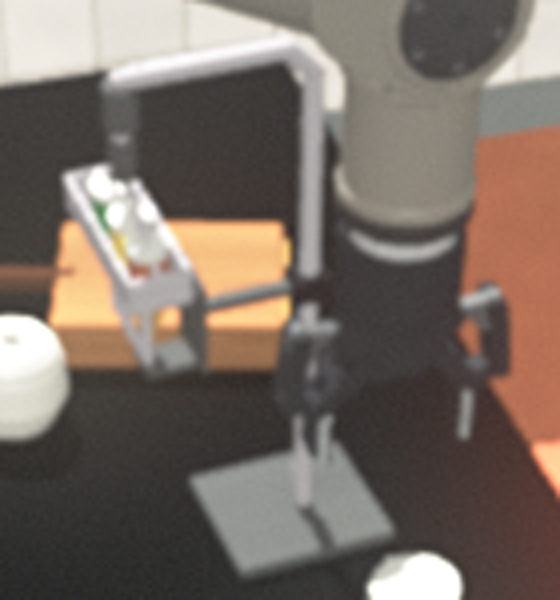

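```bash
python3 - <<'E'
from h import *
im=cv2.imread("pics/side0.png")
hsv=cv2.cvtColor(im,cv2.COLOR_BGR2HSV)
m=cv2.inRange(hsv,(5,130,130),(20,255,255)); n,l,s,c=cv2.connectedComponentsWithStats(m)
for i in range(1,n):
    if 20<s[i][4]<3000: print(s[i],c[i], plane("side0",c[i],0.06).round(3))
C=lambda x,y:(220+x/5,220+y/5)
D=lambda x,y:(200+x/4,55+y/4)
print("handle top ends z.075",[plane("side0",C(*p),.075).round(3) for p in [(122,216),(172,322)]])
print("trough rim corners z.04",[plane("side0",C(*p),.04).round(3) for p in [(190,185),(300,372),(458,310),(345,143)]])
print("hook top z.154",[plane("side0",C(*p),.154).round(3) for p in [(287,92),(333,74),(358,98),(312,122)]])
print("base z.012",[plane("side0",D(*p),.012).round(3) for p in [(190,480),(242,572),(393,535),(330,443)]])
print("post base",plane("side0",D(305,500),.012).round(3))
print("tray z.29-.33",[[plane("side0",D(*p),z).round(3) for p in [(64,177),(125,168),(190,268),(130,288)]] for z in (.29,.31)])
print("arm z.41",[plane("side0",D(*p),.41).round(3) for p in [(120,80),(305,60)]])
print("bowl, jar", plane("side0",(203,139),.098).round(3), plane("side0",(303,202),.12).round(3),plane("scene0",(215,204),.12).round(3),plane("scene0",(367,267),.09).round(3))
print("bowl base", plane("side0",(203,163),0).round(3),plane("side0",(301,238),0).round(3))
E
```

```text
[322 247   9  23 105] [326.31428571 258.71428571] [ 0.703 -0.171  0.06 ]
[240 262  17  30 165] [248.73939394 277.47878788] [ 0.496 -0.171  0.06 ]
[192 354  14  28 117] [199.23076923 368.46153846] [ 0.332 -0.37   0.06 ]
handle top ends z.075 [array([ 0.495, -0.136,  0.075]), array([ 0.501, -0.206,  0.075])]
trough rim corners z.04 [array([ 0.541, -0.099,  0.04 ]), array([ 0.56 , -0.228,  0.04 ]), array([ 0.647, -0.215,  0.04 ]), array([ 0.629, -0.095,  0.04 ])]
hook top z.154 [array([ 0.576, -0.147,  0.154]), array([ 0.601, -0.143,  0.154]), array([ 0.608, -0.161,  0.154]), array([ 0.582, -0.169,  0.154])]
base z.012 [array([0.611, 0.258, 0.012]), array([0.62 , 0.143, 0.012]), array([0.745, 0.149, 0.012]), array([0.733, 0.269, 0.012])]
post base [0.692 0.208 0.012]
tray z.29-.33 [[array([0.532, 0.287, 0.29 ]), array([0.576, 0.286, 0.29 ]), array([0.587, 0.154, 0.29 ]), array([0.544, 0.143, 0.29 ])], [array([0.526, 0.255, 0.31 ]), array([0.569, 0.255, 0.31 ]), array([0.58 , 0.126, 0.31 ]), array([0.537, 0.116, 0.31 ])]]
arm z.41 [array([0.556, 0.198, 0.41 ]), array([0.676, 0.188, 0.41 ])]
bowl, jar [0.496 0.372 0.098] [ 0.694 -0.014  0.12 ] [ 0.698 -0.008  0.12 ] [0.495 0.393 0.09 ]
bowl base [0.487 0.373 0.   ] [ 0.687 -0.036  0.   ]
```

{"name": "step_arm", "arguments": {"xyz": [[-0.25,-0.03,-0.28],[-0.48,-0.05,-0.56],[-0.48,-0.05,-0.56],[-0.48,-0.05,-0.56],[-0.48,-0.05,-0.56],[-0.48,-0.05,-0.56],[-0.48,-0.05,-0.56]], "rotation": [[0,0,0],[0,0,0],[0,0,0],[0,0,0],[0,0,0],[0,0,0],[0,0,0]]}}

```text
clock: 1.02
tcp_pos: [0.5316, -0.1666, 0.4189]
orientation: [-1.57, -0.001, 0.003]
contact_force: [0.5, 0.6, -0.4]
grip_width: 0.0851
```

```bash
python3 - <<'E'
from h import *
for n in ["wrist","scene","side"]: snap(n,n+"1")
im=cv2.imread("pics/side1.png"); cv2.imwrite("pics/crop3.png",cv2.resize(im[55:205,200:340],None,fx=4,fy=4,interpolation=cv2.INTER_CUBIC))
im=cv2.imread("pics/scene1.png"); cv2.imwrite("pics/crop4.png",cv2.resize(im[150:305,230:350],None,fx=4,fy=4,interpolation=cv2.INTER_CUBIC))
E
```

```text
(no output)
```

View pics/wrist1.png

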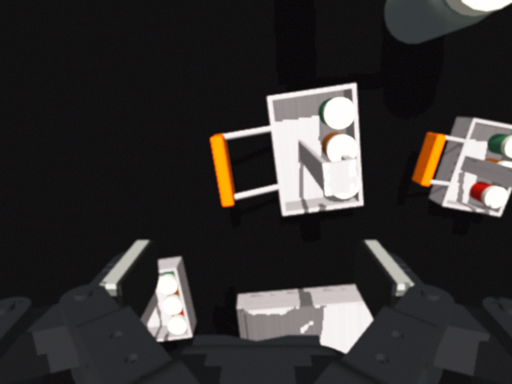

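View pics/crop3.png

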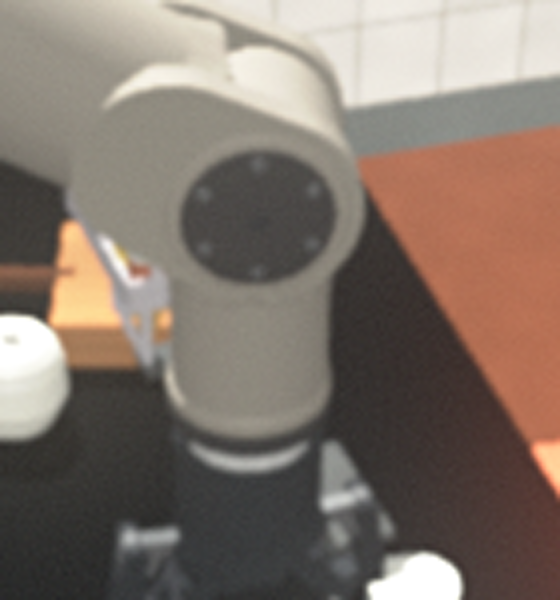

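View pics/crop4.png

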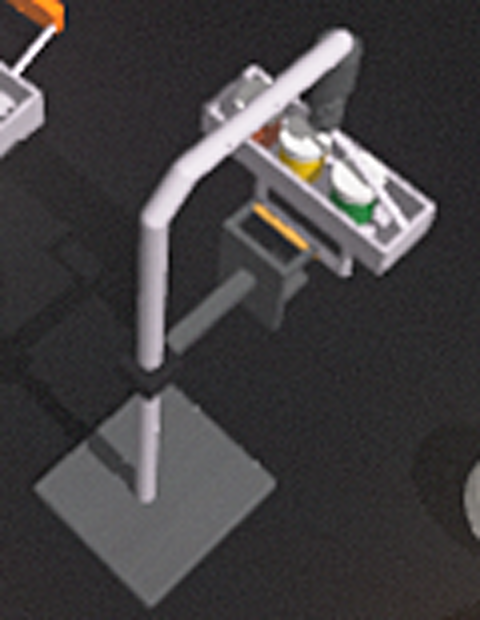

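```bash
python3 - <<'E'
from h import *
im=cv2.imread("pics/wrist1.png")
hsv=cv2.cvtColor(im,cv2.COLOR_BGR2HSV)
m=cv2.inRange(hsv,(5,130,100),(22,255,255)); m[:,300:]=0
n,l,s,c=cv2.connectedComponentsWithStats(m)
i=1+np.argmax(s[1:,4]); print(s[i],c[i]); print(plane("wrist1",c[i],.065))
w=cv2.resize(im[60:240,190:390],None,fx=4,fy=4,interpolation=cv2.INTER_CUBIC); cv2.imwrite("pics/crop5.png",w)
E
```

```text
[ 209  133   26   75 1158] [222.32556131 169.48618307]
[ 0.49765145 -0.16691046  0.065     ]
```

View pics/crop5.png

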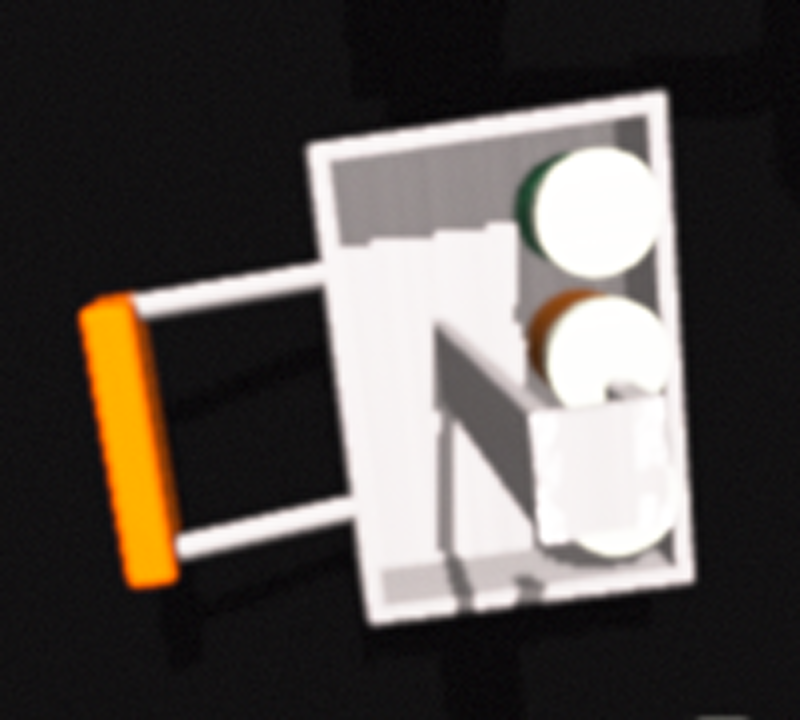

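```bash
python3 - <<'E'
from h import *
W=lambda x,y:(190+x/4,60+y/4)
H=np.array([plane("wrist1",W(*p),.075) for p in [(80,308),(131,297),(178,582),(130,588)]]);print(H.round(4)); print("hc",H.mean(0), np.linalg.norm(H[0]-H[1]),np.linalg.norm(H[1]-H[2]))
T=np.array([plane("wrist1",W(*p),.04) for p in [(307,145),(666,92),(694,580),(370,625)]]);print(T.round(4),"tc",T.mean(0))
for A,i,j in[(H,3,0),(H,2,1),(T,3,0),(T,2,1)]:
  d=A[j]-A[i];print("yaw",np.arctan2(-d[0],d[1]),np.linalg.norm(d))
Q=np.array([plane("wrist1",W(*p),.154) for p in [(532,412),(665,393),(545,545)]]);print("hook",Q.round(4))
t=T.mean(0)-H.mean(0);print(np.arctan2(t[1],t[0]),np.linalg.norm(t[:2]))
E
```

```text
[[ 0.4878 -0.1334  0.075 ]
 [ 0.5    -0.1308  0.075 ]
 [ 0.51   -0.2017  0.075 ]
 [ 0.4979 -0.2034  0.075 ]]
hc [ 0.49894075 -0.16731147  0.075     ] 0.012465131636877125 0.07168511331886107
[[ 0.5424 -0.0957  0.04  ]
 [ 0.6329 -0.0828  0.04  ]
 [ 0.6514 -0.2121  0.04  ]
 [ 0.5615 -0.2257  0.04  ]] tc [ 0.59705515 -0.15407887  0.04      ]
yaw 0.14353351076701248 0.07069798473299996
yaw 0.14049306113065713 0.07168511331886107
yaw 0.1459858130420487 0.13143773167807157
yaw 0.14257347801694667 0.13065405939478522
hook [[ 0.5804 -0.1435  0.154 ]
 [ 0.6042 -0.14    0.154 ]
 [ 0.5843 -0.1686  0.154 ]]
0.134060175729666 0.09900271739397239
```

{"name": "step_arm", "arguments": {"xyz": [[-0.108,0.1,0],[-0.108,0.25,0],[-0.108,0.35,0],[-0.108,0.35,0],[-0.108,0.35,0]], "rotation": [[0,-0.09,0],[0,-0.09,0],[0,-0.09,0],[0,-0.09,0],[0,-0.09,0]], "grip": 0.4, "force": 50}}

```text
clock: 1.8
tcp_pos: [0.4996, -0.1671, 0.315]
orientation: [-1.568, -0.112, 0.113]
contact_force: [-0.8, 0.0, 1.2]
grip_width: 0.0514
```

```bash
python3 - <<'E'
from h import *
snap("wrist","wrist2"); o=r.get_obs()
Rt=R.from_rotvec(o["orientation"]); t=o["tcp_pos"]; print(t,Rt.as_matrix().round(3))
d=Rt.inv().apply(np.array([.499,-.167,.215])-t)/.3; print(d)
print(proj("wrist2",np.array([[.499,-.167,.075]])))
E
```

```text
[ 0.49964631 -0.16716878  0.31539206] [[ 0.99   0.001 -0.143]
 [ 0.143 -0.     0.99 ]
 [ 0.001 -1.    -0.   ]]
[-0.00225643  0.33463843  0.00102129]
[[254.35235295 202.97846725]]
```

View pics/wrist2.png

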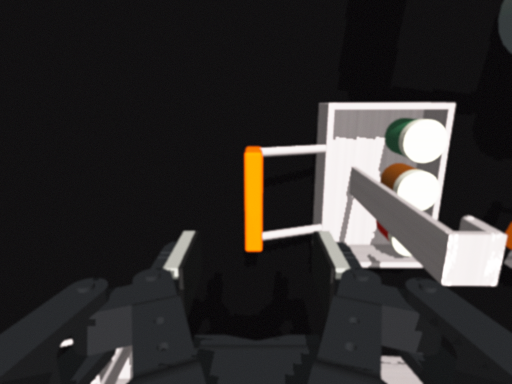

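{"name": "step_arm", "arguments": {"xyz": [[-0.002,0.15,0],[-0.002,0.28,0],[-0.002,0.335,0],[-0.002,0.335,0],[-0.002,0.335,0],[-0.002,0.335,0]], "rotation": [[0,0,0],[0,0,0],[0,0,0],[0,0,0],[0,0,0],[0,0,0]]}}

```text
clock: 2.6
tcp_pos: [0.4998, -0.1675, 0.2163]
orientation: [-1.569, -0.115, 0.11]
contact_force: [0.2, -0.6, -0.1]
grip_width: 0.0512
```

{"name": "step_arm", "arguments": {"xyz": [[0,0,0],[0,0,0],[0,0,0],[0,0,0],[0,0,0],[0,0,0]], "rotation": [[0,0,0],[0,0,0],[0,0,0],[0,0,0],[0,0,0],[0,0,0]], "grip": 1, "force": 60}}

```text
clock: 3.35
tcp_pos: [0.4997, -0.1676, 0.2166]
orientation: [-1.569, -0.115, 0.11]
contact_force: [-1.9, 0.5, 6.0]
grip_width: 0.0111
```

{"name": "step_arm", "arguments": {"xyz": [[0,-0.05,0],[0,-0.13,0],[0,-0.2,0],[0,-0.2,0],[0,-0.2,0],[0,-0.2,0]], "rotation": [[0,0,0],[0,0,0],[0,0,0],[0,0,0],[0,0,0],[0,0,0]]}}

```text
clock: 4.1
tcp_pos: [0.4991, -0.1674, 0.2757]
orientation: [-1.569, -0.113, 0.111]
contact_force: [-0.9, -0.2, -2.5]
grip_width: 0.0112
```

```bash
python3 - <<'E'
from h import *
snap("side","side3");snap("wrist","wrist3");o=r.get_obs();print(o["contact_force"],o["moment"],o["tcp_pos"])
a=cv2.imread("pics/side3.png"); b=cv2.imread("pics/wrist3.png")
cv2.imwrite("pics/c3.png",np.hstack([cv2.resize(a[200:330,200:340],(400,372)),cv2.resize(b,(400,300)).copy() if 0 else cv2.copyMakeBorder(cv2.resize(b,(400,300)),0,72,0,0,0)]))
E
```

```text
[ 0.20854883 -0.12327219 -2.95947669] [-0.03356772  0.20449152  0.02212319] [ 0.49924241 -0.1674287   0.27583002]
```

View pics/c3.png

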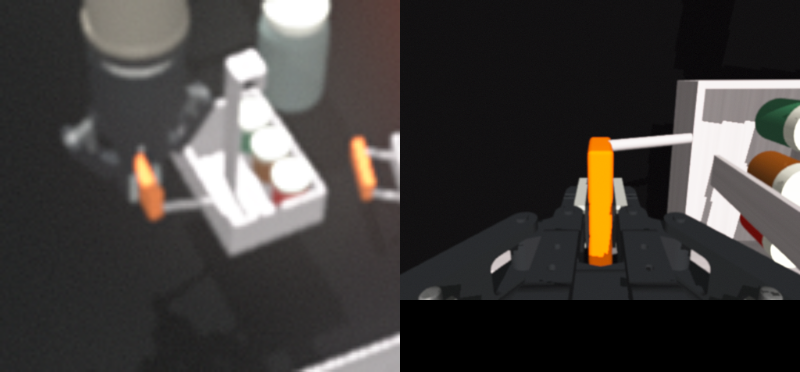

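```bash
python3 - <<'E'
from h import *
im=cv2.imread("pics/scene1.png"); cv2.imwrite("pics/z1.png",cv2.resize(im[150:240,270:345],None,fx=8,fy=8,interpolation=cv2.INTER_CUBIC)[:600+120,:][:600])
im=cv2.imread("pics/side0.png"); cv2.imwrite("pics/z2.png",cv2.resize(im[88:163,205:290],None,fx=8,fy=8,interpolation=cv2.INTER_CUBIC))
E
```

```text
(no output)
```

View pics/z1.png

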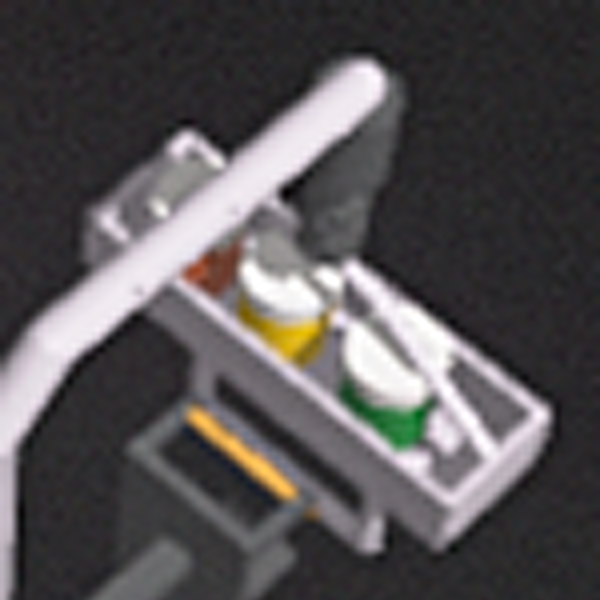

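View pics/z2.png

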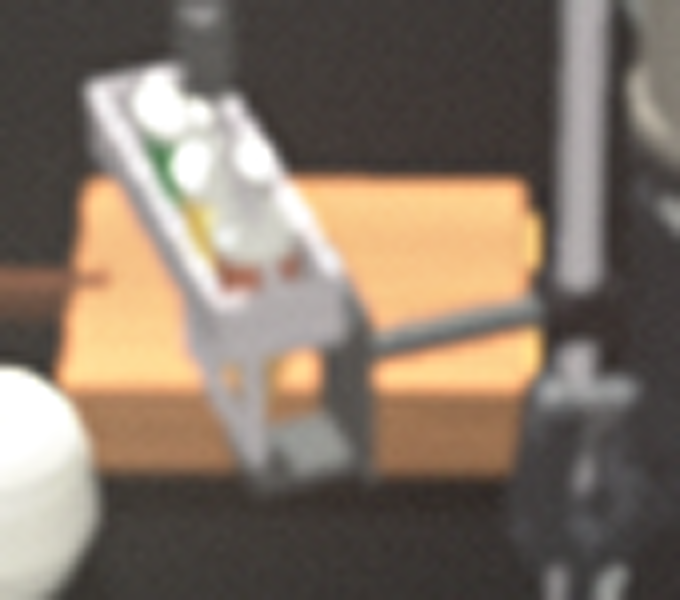

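```bash
python3 - <<'E'
from h import *
Z1=lambda x,y:(270+(x-3.5)/8,150+(y-3.5)/8)
Z2=lambda x,y:(205+(x-3.5)/8,88+(y-3.5)/8)
P={}
for k,a,b in [("-+",(548,412),(88,85)),("--",(188,133),(225,315)),("+-",(90,215),(350,275))]:
    x,e=tri([("scene1",Z1(*a)),("side0",Z2(*b))]); P[k]=x; print(k,x.round(4),np.round(e,4))
z=np.mean([p[2] for p in P.values()])
P["++"]=plane("scene1",Z1(440,500),z); print(P["++"])
d=P["-+"]-P["--"];print("yaw",np.arctan2(-d[0],d[1]),np.linalg.norm(d)); d=P["+-"]-P["--"];print(np.arctan2(d[1],d[0]),np.linalg.norm(d)); d=P["++"]-P["+-"]; print(np.arctan2(-d[0],d[1]),np.linalg.norm(d))
print("c",(P["-+"]+P["+-"])/2, (P["--"]+P["++"])/2)
# base plate
D=lambda x,y:(200+x/4,55+y/4)
B=np.array([plane("side0",D(*p),.012) for p in [(190,480),(242,572),(393,535),(330,443)]])
C4=lambda x,y:(230+x/4,150+y/4)
B2=np.array([plane("scene1",C4(*p),.012) for p in [(276,483),(148,386+0),(33,487),(150,607)]])
print(B2.round(4)); 
for d in (B[0]-B[1],B[3]-B[2]): print("base yaw",np.arctan2(-d[0],d[1]))
pb=plane("scene1",C4(147,500),.012);print("post base",pb)
# post top edges: points along post axis at crop4
print("arm end z.41", plane("scene1",Z1(368,75),.415), "arm bend", plane("scene1",C4(180,178),.415))
# loop bottom near corners z .214
print("loop +y end",plane("scene1",Z1(375,548),.212),"loop -y end",plane("side0",Z2(262,487),.212))
for z in (.22,.23,.24,.25): print("tongue",z,plane("scene1",Z1(190,408),z).round(4),plane("scene1",Z1(310,512),z).round(4))
E
```

```text
-+ [0.5283 0.2687 0.3046] [0.001 0.001]
-- [0.5395 0.1282 0.3018] [0.0012 0.0012]
+- [0.5837 0.1335 0.3047] [0.0005 0.0005]
[0.57309131 0.26859695 0.30370041]
yaw 0.07957247994766933 0.14096940531581134
0.12078019353420123 0.044593699675812434
0.07847253384097881 0.13547694410527283
c [0.55602236 0.20110741 0.30465512] [0.55631396 0.198388   0.30274569]
[[0.6143 0.2673 0.012 ]
 [0.6357 0.1515 0.012 ]
 [0.7498 0.1584 0.012 ]
 [0.7409 0.2766 0.012 ]]
base yaw 0.08220329633498455
base yaw 0.09590816261169667
post base [0.69338157 0.21782753 0.012     ]
arm end z.41 [0.55487301 0.20217963 0.415     ] arm bend [0.67715404 0.2140213  0.415     ]
loop +y end [0.55267181 0.23936097 0.212     ] loop -y end [0.55547242 0.1495491  0.212     ]
tongue 0.22 [0.5658 0.168  0.22  ] [0.5631 0.2198 0.22  ]
tongue 0.23 [0.5706 0.172  0.23  ] [0.5679 0.2232 0.23  ]
tongue 0.24 [0.5754 0.1761 0.24  ] [0.5727 0.2266 0.24  ]
tongue 0.25 [0.5802 0.1801 0.25  ] [0.5776 0.23   0.25  ]
```

```bash
cat >> h.py <<'E'
def rel(targets):
    o=r.get_obs(); Rt=R.from_rotvec(o["orientation"]); t=o["tcp_pos"]
    for T in targets: print((Rt.inv().apply(np.array(T)-t)/.3).round(4))
def state():
    o=r.get_obs(); m=R.from_rotvec(o["orientation"]).as_matrix()
    print("t",o["clock"],"tcp",o["tcp_pos"].round(4),"yaw",np.arctan2(m[1,0],m[0,0]).round(4),"down",m[:,1].round(4),"F",o["contact_force"].round(2),"M",o["moment"].round(3),"w",round(o["grip_width"],4))
    print("seat",(o["tcp_pos"]+m@np.array([.095,.0666,0])).round(4))
E
python3 - <<'E'
from h import *
state(); rel([(.450,-.06,.317),(.43,.05,.317),(.416,.188,.317)])
E
```

```text
t 4.2 tcp [ 0.4992 -0.1674  0.2758] yaw 0.1431 down [ 1.6e-03 -7.0e-04 -1.0e+00] F [ 0.21 -0.12 -2.96] M [-0.034  0.204  0.022] w 0.011
seat [ 0.5934 -0.1539  0.2094]
[-0.1112 -0.1377  0.3777]
[-0.1248 -0.1381  0.7502]
[-0.1054 -0.1385  1.2121]
```

{"name": "step_arm", "arguments": {"xyz": [[-0.04,-0.07,0.05],[-0.08,-0.12,0.15],[-0.11,-0.138,0.27],[-0.115,-0.138,0.39],[-0.12,-0.138,0.51],[-0.125,-0.138,0.63],[-0.125,-0.138,0.72],[-0.125,-0.138,0.75]], "rotation": [[0,0,0],[0,0.01,0],[0,0.02,0],[0,0.036,0],[0,0.036,0],[0,0.036,0],[0,0.036,0],[0,0.036,0]]}}

```text
clock: 5.2
tcp_pos: [0.4297, 0.0514, 0.3167]
orientation: [-1.57, -0.071, 0.069]
contact_force: [0.1, -0.5, -2.0]
grip_width: 0.0115
```

```bash
python3 - <<'E'
from h import *
state(); rel([(.43,.11,.317),(.416,.188,.317)])
E
```

```text
t 5.2 tcp [0.4297 0.0514 0.3167] yaw 0.0893 down [ 1.1e-03 -4.0e-04 -1.0e+00] F [ 0.08 -0.5  -2.01] M [-0.036  0.141 -0.031] w 0.0115
seat [0.5243 0.0598 0.2502]
[ 0.0186 -0.0009  0.1945]
[-0.0047 -0.0011  0.4576]
```

{"name": "step_arm", "arguments": {"xyz": [[-0.005,-0.001,0.08],[-0.005,-0.001,0.18],[-0.005,-0.001,0.28],[-0.005,-0.001,0.38],[-0.005,-0.001,0.44],[-0.005,-0.001,0.457],[-0.005,-0.001,0.457],[-0.005,-0.001,0.457]], "rotation": [[0,0.002,0],[0,0.002,0],[0,0.002,0],[0,0.002,0],[0,0.002,0],[0,0.002,0],[0,0.002,0],[0,0.002,0]]}}

```text
clock: 6.2
tcp_pos: [0.4161, 0.1866, 0.3168]
orientation: [-1.571, -0.067, 0.066]
contact_force: [0.0, -0.4, -1.6]
grip_width: 0.0108
```

```bash
python3 - <<'E'
from h import *
for n in ["side","scene","wrist"]: snap(n,n+"4")
state()
im=cv2.imread("pics/side4.png"); cv2.imwrite("pics/z3.png",cv2.resize(im[80:180,175:290],None,fx=6,fy=6,interpolation=cv2.INTER_CUBIC))
im=cv2.imread("pics/scene4.png"); cv2.imwrite("pics/z4.png",cv2.resize(im[140:240,260:360],None,fx=6,fy=6,interpolation=cv2.INTER_CUBIC))
E
```

```text
t 6.35 tcp [0.4161 0.1871 0.317 ] yaw 0.0849 down [ 1.e-03 -7.e-04 -1.e+00] F [-0.15 -0.51 -1.24] M [-0.016  0.138 -0.008] w 0.0109
seat [0.5108 0.1951 0.2505]
```

View pics/z3.png

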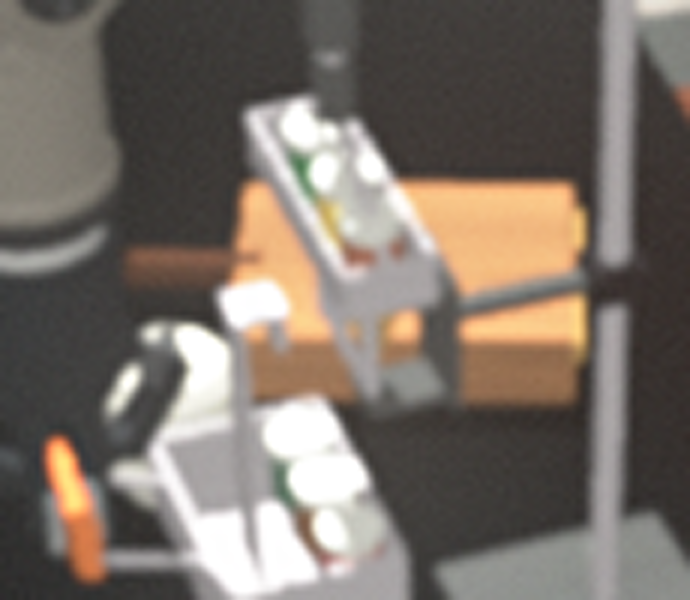

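View pics/z4.png

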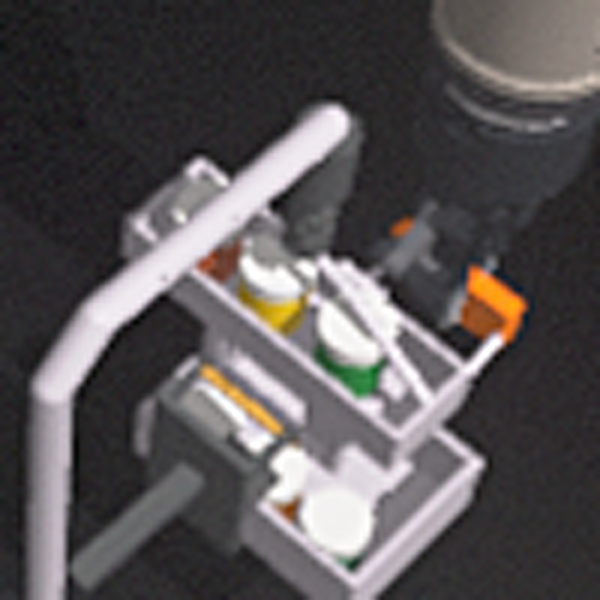

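View pics/wrist4.png

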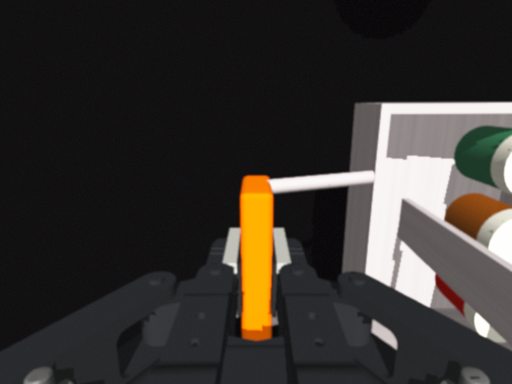

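```bash
python3 - <<'E'
from h import *
from math import cos,sin
s=np.array([.5108,.1951,.2505]); y=.085; M=np.array([[cos(y),-sin(y)],[sin(y),cos(y)]])
c=[[-11,12],[13,12],[13,-12],[-11,-12]]
X=np.array([[*(s[:2]+M@np.array(q)/1000),s[2]+.004] for q in c])
uv=proj("side4",X); print("pred hook z3",((uv-[175,80])*6+2.5).round(0).tolist())
F=lambda x,y:(175+(x-2.5)/6,80+(y-2.5)/6)
print([plane("side4",F(*p),.2545).round(4) for p in [(217,290),(273,281),(290,318),(233,330)]]); print(X.round(4))
# bar predicted
b=np.array([.556,.200,.218]); 
X=np.array([[*(b[:2]+M@np.array([0,q])/1000),z] for q in(-39,-31,31) for z in (.218,.210)])
print("pred bar",((proj("side4",X)-[175,80])*6+2.5).round(0).tolist(),((proj("scene4",X)-[260,140])*6+2.5).round(0).tolist())
E
```

```text
pred hook z3 [[222.0, 288.0], [272.0, 277.0], [289.0, 306.0], [238.0, 317.0]]
[array([0.4962, 0.2055, 0.2545]), array([0.5224, 0.2051, 0.2545]), array([0.5232, 0.1749, 0.2545]), array([0.4965, 0.1733, 0.2545])]
[[0.4988 0.2061 0.2545]
 [0.5227 0.2082 0.2545]
 [0.5248 0.1842 0.2545]
 [0.5009 0.1822 0.2545]]
pred bar [[378.0, 386.0], [378.0, 400.0], [372.0, 377.0], [372.0, 390.0], [329.0, 303.0], [329.0, 317.0]] [[202.0, 350.0], [201.0, 360.0], [216.0, 361.0], [215.0, 371.0], [327.0, 451.0], [325.0, 460.0]]
```

{"name": "step_arm", "arguments": {"xyz": [[0.03,0,0],[0.06,0,0.003],[0.09,0,0.003],[0.12,0,0.003],[0.145,0,0.003],[0.154,0,0.003],[0.154,0,0.003],[0.154,0,0.003]], "rotation": [[0,0,0],[0,0,0],[0,0,0],[0,0,0],[0,0,0],[0,0,0],[0,0,0],[0,0,0]]}}

```text
clock: 7.35
tcp_pos: [0.4616, 0.1919, 0.317]
orientation: [-1.571, -0.067, 0.066]
contact_force: [-3.0, -0.4, -2.0]
grip_width: 0.011
```

```bash
python3 - <<'E'
from h import *
for n in ["side","scene"]: snap(n,n+"5")
state()
im=cv2.imread("pics/side5.png"); cv2.imwrite("pics/z5.png",cv2.resize(im[95:170,205:280],None,fx=8,fy=8,interpolation=cv2.INTER_CUBIC))
im=cv2.imread("pics/scene5.png"); cv2.imwrite("pics/z6.png",cv2.resize(im[170:245,265:340],None,fx=8,fy=8,interpolation=cv2.INTER_CUBIC))
E
```

```text
t 7.45 tcp [0.4617 0.1918 0.317 ] yaw 0.085 down [ 6.e-04 -8.e-04 -1.e+00] F [-2.18 -0.32 -1.86] M [-0.107  0.484 -0.037] w 0.0109
seat [0.5564 0.1999 0.2504]
```

View pics/z5.png

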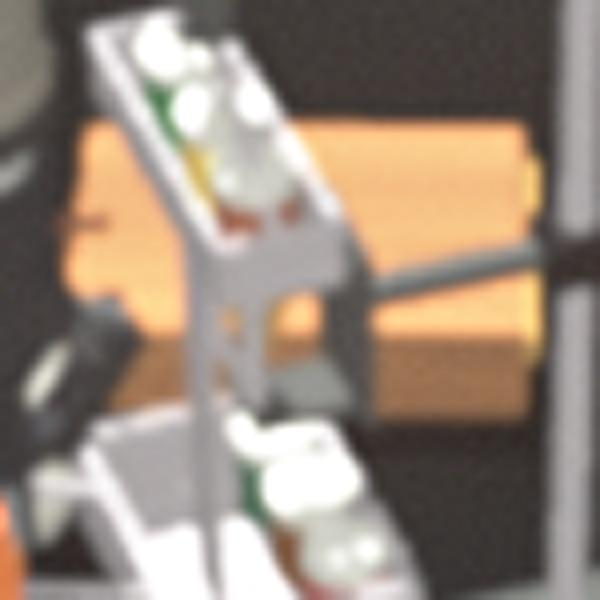

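View pics/z6.png

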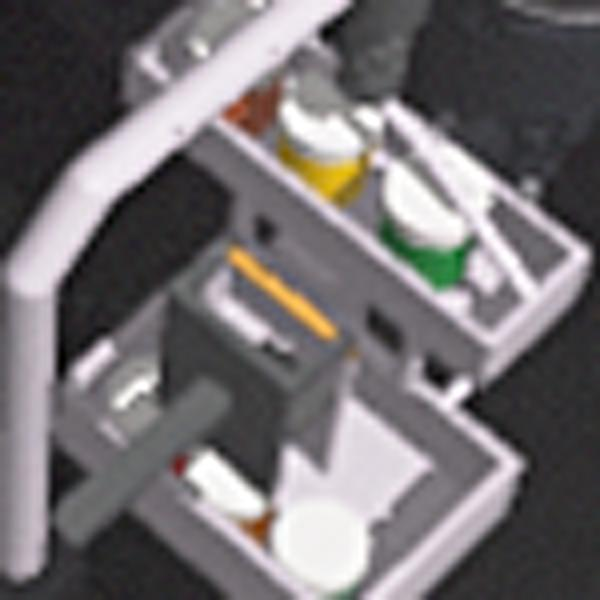

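{"name": "step_arm", "arguments": {"xyz": [[-0.007,0,0],[-0.007,0,0],[-0.007,0,0]], "rotation": [[0,0,0],[0,0,0],[0,0,0]]}}

```text
clock: 7.82
tcp_pos: [0.4597, 0.1917, 0.3171]
orientation: [-1.571, -0.068, 0.066]
contact_force: [1.0, -0.5, -2.3]
grip_width: 0.0111
```

```bash
cat >> h.py <<'E'
def avg(n=4):
    L=[];M=[]
    for i in range(n):
        r.grab_frame("side"); o=r.get_obs(); L.append(o["contact_force"]);M.append(o["moment"])
    print("F",np.mean(L,0).round(2),"sd",np.std(L,0).round(2),"M",np.mean(M,0).round(3),np.std(M,0).round(3))
E
python3 - <<'E'
from h import *
avg(); state()
E
```

```text
F [-0.36 -0.33 -2.22] sd [0.29 0.69 0.55] M [-0.005  0.207 -0.019] [0.015 0.042 0.025]
t 8.025 tcp [0.4596 0.1916 0.317 ] yaw 0.085 down [ 7.e-04 -8.e-04 -1.e+00] F [-0.46  0.65 -2.69] M [-0.001  0.231 -0.055] w 0.0109
seat [0.5543 0.1997 0.2504]
```

{"name": "step_arm", "arguments": {"xyz": [[-0.002,0.015,0],[-0.002,0.03,0],[-0.002,0.04,0],[-0.002,0.04,0]], "rotation": [[0,0,0],[0,0,0],[0,0,0],[0,0,0]]}}

```text
clock: 8.52
tcp_pos: [0.4587, 0.1916, 0.3045]
orientation: [-1.571, -0.066, 0.068]
contact_force: [-1.9, 0.2, -3.7]
grip_width: 0.0111
```

```bash
python3 - <<'E'
from h import *
avg(); state()
E
```

```text
F [-2.01 -0.18 -2.09] sd [0.5  0.51 0.5 ] M [-0.019  0.52  -0.022] [0.046 0.017 0.021]
t 8.725 tcp [0.4588 0.1915 0.3048] yaw 0.0851 down [-1.0e-04 -1.2e-03 -1.0e+00] F [-2.17 -1.05 -2.91] M [-0.056  0.508 -0.015] w 0.0112
seat [0.5534 0.1995 0.2382]
```

```bash
python3 - <<'E'
from h import *
for n in ["side","scene"]: snap(n,n+"6")
im=cv2.imread("pics/side6.png"); cv2.imwrite("pics/z5.png",cv2.resize(im[90:190,200:300],None,fx=6,fy=6,interpolation=cv2.INTER_CUBIC))
im=cv2.imread("pics/scene6.png"); cv2.imwrite("pics/z6.png",cv2.resize(im[160:260,250:350],None,fx=6,fy=6,interpolation=cv2.INTER_CUBIC))
E
```

```text
(no output)
```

View pics/z5.png

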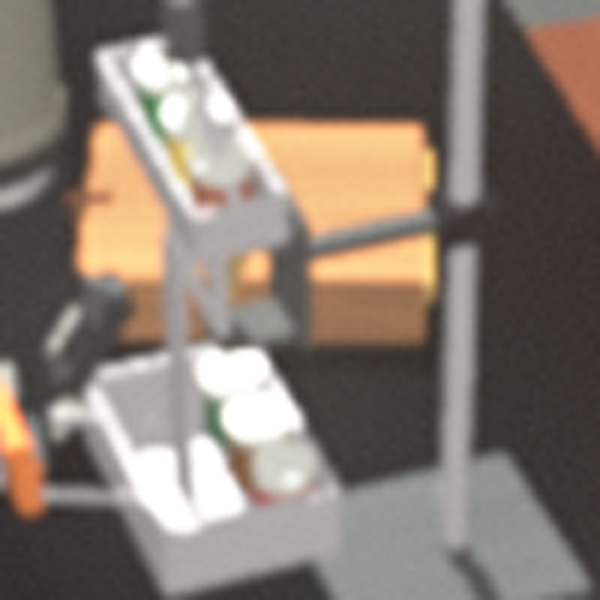

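View pics/z6.png

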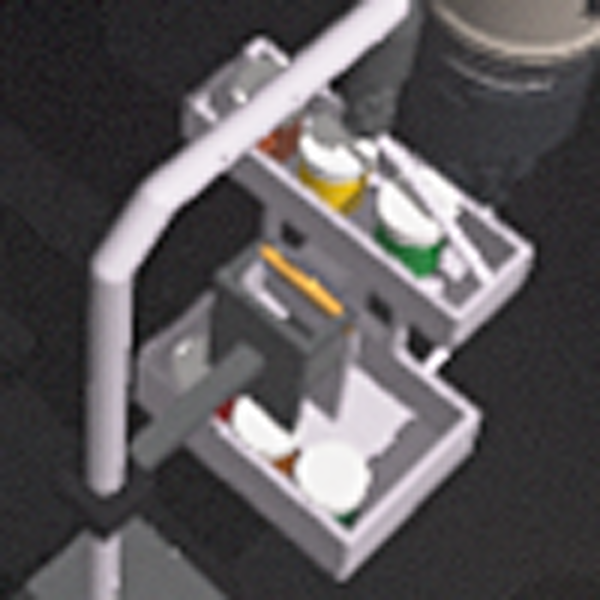

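```bash
python3 - <<'E'
from h import *
from math import cos,sin
y=.085; M=np.array([[cos(y),-sin(y)],[sin(y),cos(y)]])
def P(c,dx,dy,z): return [*(np.array(c)+M@np.array([dx,dy])),z]
s=(.5534,.1995)
X=np.array([P(s,-.011,-.012,.2),P(s,-.007,-.012,.2),P(s,-.011,.012,.2),P(s,-.011,-.012,.14),P(s,-.007,-.012,.14),P(s,-.011,-.012,.23),P(s,-.007,-.012,.23),P(s,.007,-.012,.23),P(s,.013,-.012,.23)])
uv=proj("side6",X);print(((uv-[200,90])*6+2.5).round(0).tolist())
b=(.556,.2)
X=np.array([P(b,-.004,-.035,.214),P(b,.004,-.035,.214),P(b,0,-.035,.210),P(b,-.004,-.035,.25),P(b,.004,-.035,.25)])
uv=proj("side6",X);print("bar",((uv-[200,90])*6+2.5).round(0).tolist())
im=cv2.cvtColor(cv2.imread("pics/side6.png"),cv2.COLOR_BGR2GRAY)
for row in (132,135,138,140,141,142,143,150,158): print(row,im[row,224:252].tolist())
E
```

```text
[[183.0, 331.0], [191.0, 330.0], [166.0, 303.0], [188.0, 431.0], [196.0, 429.0], [180.0, 279.0], [188.0, 278.0], [216.0, 271.0], [229.0, 268.0]]
bar [[217.0, 330.0], [233.0, 327.0], [225.0, 335.0], [214.0, 267.0], [231.0, 263.0]]
132 [220, 218, 208, 178, 159, 169, 169, 169, 166, 170, 171, 168, 170, 170, 161, 158, 162, 181, 198, 196, 165, 117, 90, 89, 86, 85, 88, 97]
135 [208, 206, 200, 174, 158, 162, 169, 175, 177, 173, 168, 168, 170, 159, 148, 153, 180, 200, 211, 204, 171, 117, 86, 85, 84, 86, 98, 141]
138 [130, 132, 137, 143, 151, 162, 161, 157, 165, 168, 160, 161, 168, 165, 151, 141, 133, 130, 129, 129, 122, 100, 87, 87, 84, 85, 91, 101]
140 [128, 132, 135, 143, 150, 157, 158, 149, 148, 158, 167, 170, 170, 164, 149, 141, 140, 141, 147, 146, 145, 136, 118, 97, 84, 86, 90, 101]
141 [128, 125, 136, 141, 152, 158, 159, 145, 134, 148, 161, 166, 170, 163, 151, 145, 146, 147, 147, 152, 150, 147, 133, 108, 91, 84, 92, 103]
142 [128, 130, 133, 143, 153, 157, 160, 145, 130, 137, 152, 162, 169, 165, 152, 146, 149, 151, 154, 152, 154, 152, 148, 124, 101, 87, 90, 102]
143 [132, 129, 135, 142, 150, 157, 158, 147, 130, 128, 140, 157, 169, 164, 145, 136, 143, 152, 153, 151, 154, 155, 152, 140, 115, 95, 92, 101]
150 [215, 205, 211, 203, 174, 156, 162, 180, 220, 255, 255, 255, 255, 255, 255, 255, 255, 255, 255, 255, 234, 120, 60, 55, 58, 58, 58, 61]
158 [174, 174, 173, 167, 160, 154, 157, 169, 170, 157, 124, 112, 162, 252, 255, 255, 255, 255, 255, 255, 255, 255, 255, 255, 255, 211, 120, 67]
```

{"name": "step_arm", "arguments": {"xyz": [[0.007,0,0],[0.007,0.015,0],[0.007,0.027,0],[0.007,0.027,0]], "rotation": [[0,0,0],[0,0,0],[0,0,0],[0,0,0]]}}

```text
clock: 9.32
tcp_pos: [0.4608, 0.1916, 0.2963]
orientation: [-1.571, -0.066, 0.067]
contact_force: [-3.1, 0.6, -1.8]
grip_width: 0.0114
```

```bash
python3 - <<'E'
from h import *
avg(); state()
E
```

```text
F [-2.23 -0.38 -2.36] sd [0.27 0.13 0.27] M [-0.026  0.644  0.019] [0.013 0.038 0.027]
t 9.525 tcp [0.4607 0.1916 0.2965] yaw 0.0851 down [-7.0e-04 -1.5e-03 -1.0e+00] F [-2.38 -0.52 -2.72] M [-0.042  0.673 -0.017] w 0.0113
seat [0.5553 0.1996 0.2299]
```

```bash
python3 - <<'E'
from h import *
for n in ["side","scene","wrist"]: snap(n,n+"7")
a=cv2.imread("pics/side7.png"); a=cv2.resize(a[90:190,190:290],(600,600),interpolation=cv2.INTER_CUBIC); cv2.imwrite("pics/z7.png",a)
im=cv2.imread("pics/scene7.png"); cv2.imwrite("pics/z8.png",cv2.resize(im[160:260,250:350],None,fx=6,fy=6,interpolation=cv2.INTER_CUBIC))
E
```

```text
(no output)
```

View pics/z7.png

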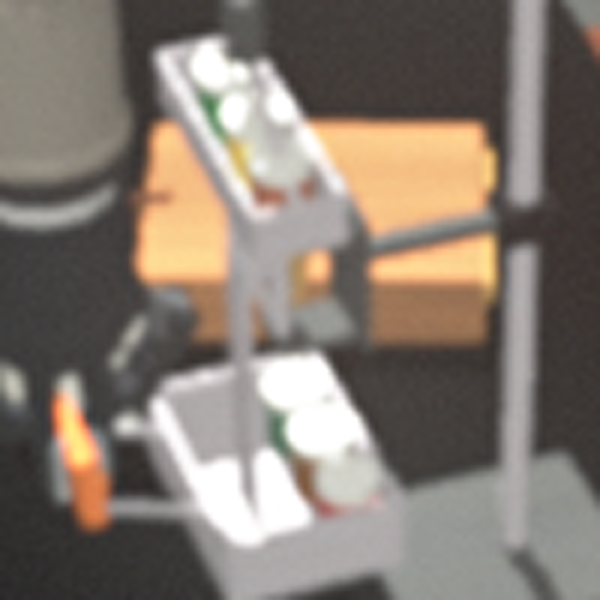

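View pics/z8.png

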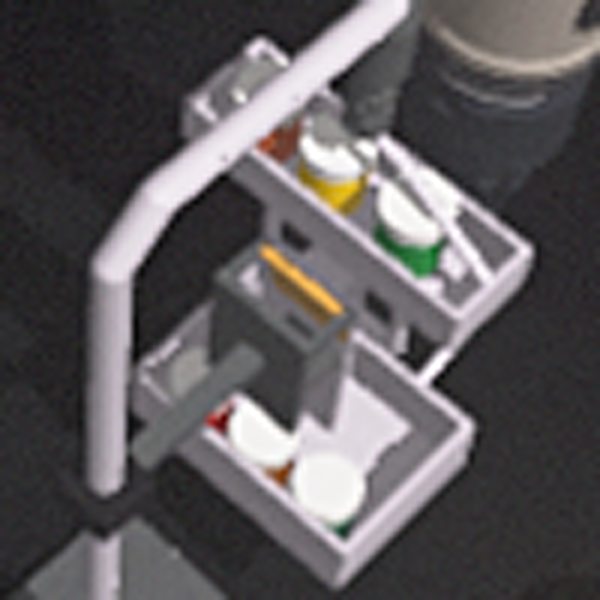

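View pics/wrist7.png

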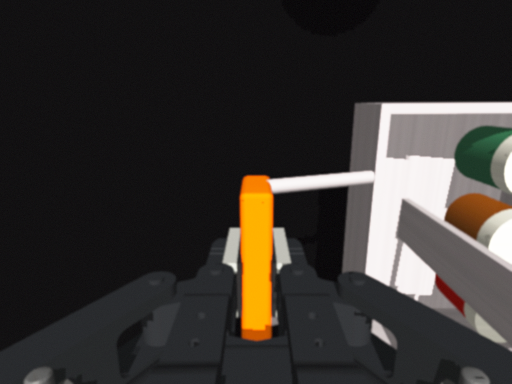

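{"name": "step_arm", "arguments": {"xyz": [[0,0.012,0],[0,0.024,0],[0,0.03,0],[0,0.03,0]], "rotation": [[0,0,0],[0,0,0],[0,0,0],[0,0,0]]}}

```text
clock: 10.18
tcp_pos: [0.4607, 0.1916, 0.2874]
orientation: [-1.571, -0.066, 0.067]
contact_force: [-2.3, 0.1, -1.7]
grip_width: 0.0111
```

```bash
python3 - <<'E'
from h import *
avg(); state()
E
```

```text
F [-2.42  0.17 -2.24] sd [0.34 0.37 0.34] M [-0.027  0.535  0.002] [0.022 0.025 0.016]
t 10.375 tcp [0.4606 0.1916 0.2875] yaw 0.0851 down [-9.0e-04 -1.6e-03 -1.0e+00] F [-2.21  0.2  -2.14] M [-0.046  0.576 -0.008] w 0.0114
seat [0.5552 0.1995 0.2208]
```

{"name": "step_arm", "arguments": {"xyz": [[0,0.007,0],[0,0.014,0],[0,0.02,0],[0,0.02,0]], "rotation": [[0,0,0],[0,0,0],[0,0,0],[0,0,0]]}}

```text
clock: 10.88
tcp_pos: [0.4607, 0.1916, 0.2815]
orientation: [-1.571, -0.066, 0.067]
contact_force: [-2.3, 0.6, 0.0]
grip_width: 0.0111
```

```bash
python3 - <<'E'
from h import *
avg(); state()
E
```

```text
F [-1.64  0.21 -0.77] sd [0.24 0.38 0.45] M [ 0.027  0.256 -0.005] [0.037 0.016 0.008]
t 11.075 tcp [0.4606 0.1916 0.2816] yaw 0.0851 down [-8.0e-04 -1.4e-03 -1.0e+00] F [-1.53  0.58 -1.3 ] M [ 0.059  0.251 -0.004] w 0.0111
seat [0.5552 0.1996 0.2149]
```

{"name": "step_arm", "arguments": {"xyz": [[0,0.005,0],[0,0.01,0],[0,0.01,0]], "rotation": [[0,0,0],[0,0,0],[0,0,0]]}}

```text
clock: 11.45
tcp_pos: [0.4607, 0.1916, 0.2785]
orientation: [-1.571, -0.066, 0.067]
contact_force: [-1.6, -0.1, 0.0]
grip_width: 0.0112
```

```bash
python3 - <<'E'
from h import *
avg(); state()
E
```

```text
F [-1.52 -0.04  0.2 ] sd [0.44 0.43 0.31] M [-0.013  0.107  0.025] [0.028 0.038 0.002]
t 11.65 tcp [0.4607 0.1916 0.2786] yaw 0.0851 down [-7.0e-04 -1.4e-03 -1.0e+00] F [-1.27 -0.1   0.73] M [-0.041  0.072  0.025] w 0.0113
seat [0.5553 0.1996 0.2119]
```

{"name": "step_arm", "arguments": {"xyz": [[0,0.004,0],[0,0.007,0],[0,0.007,0]], "rotation": [[0,0,0],[0,0,0],[0,0,0]]}}

```text
clock: 12.02
tcp_pos: [0.4607, 0.1916, 0.2764]
orientation: [-1.571, -0.066, 0.067]
contact_force: [-0.9, 0.3, -0.1]
grip_width: 0.0112
```

```bash
python3 - <<'E'
from h import *
avg(); state()
E
```

```text
F [-0.67  0.09  0.85] sd [0.41 0.87 0.46] M [0.037 0.088 0.016] [0.031 0.022 0.01 ]
t 12.225 tcp [0.4607 0.1916 0.2765] yaw 0.0851 down [-7.0e-04 -1.4e-03 -1.0e+00] F [-1.32 -0.68  0.39] M [0.07  0.054 0.013] w 0.0112
seat [0.5553 0.1996 0.2098]
```

{"name": "step_arm", "arguments": {"xyz": [[0,0.004,0],[0,0.007,0],[0,0.007,0]], "rotation": [[0,0,0],[0,0,0],[0,0,0]]}}

```text
clock: 12.6
tcp_pos: [0.4608, 0.1916, 0.2743]
orientation: [-1.571, -0.066, 0.067]
contact_force: [-2.0, -0.2, 1.6]
grip_width: 0.0113
```

```bash
python3 - <<'E'
from h import *
avg(); state()
E
```

```text
F [-0.85  0.35  0.61] sd [0.75 0.16 0.32] M [ 0.028 -0.005  0.013] [0.045 0.013 0.028]
t 12.8 tcp [0.4607 0.1916 0.2744] yaw 0.085 down [-6.0e-04 -1.4e-03 -1.0e+00] F [-0.67  0.16  0.07] M [-0.016 -0.008  0.004] w 0.0113
seat [0.5554 0.1995 0.2077]
```

```bash
cat >> h.py <<'E'
def tongue(im):
    hsv=cv2.cvtColor(im[190:225,285:320][:,:,::-1].copy(),cv2.COLOR_BGR2HSV)
    m=cv2.inRange(hsv,(10,90,110),(28,255,255)); return int((m>0).sum()), cv2.moments(m,True)
def mon(n=4):
    L=[];M=[];T=[]
    for i in range(n):
        im=np.asarray(r.grab_frame("scene")["pixels"]); o=r.get_obs(); L.append(o["contact_force"]);M.append(o["moment"]);
        a,m=tongue(im);T.append((a,m['m10']/max(a,1),m['m01']/max(a,1)))
    print("F",np.mean(L,0).round(2),"My",np.mean(M,0)[1].round(3),"tongue",np.mean(T,0).round(2)); state()
E
python3 - <<'E'
from h import *
for i in (1,4,5,6,7):
    a,m=tongue(cv2.imread(f"pics/scene{i}.png")[:,:,::-1]);print(i,a,m['m10']/a,m['m01']/a)
mon()
im=np.asarray(r.grab_frame("scene")["pixels"])[:,:,::-1]; cv2.imwrite("pics/z9.png",cv2.resize(im[160:260,250:350],None,fx=6,fy=6,interpolation=cv2.INTER_CUBIC))
E
```

```text
1 83 17.674698795180724 9.662650602409638
4 79 18.240506329113924 10.08860759493671
5 82 17.853658536585368 9.439024390243903
6 85 17.764705882352942 9.976470588235294
7 91 17.47252747252747 10.340659340659341
F [-0.88  0.29  1.19] My -0.002 tongue [85.   17.43  9.93]
t 13.0 tcp [0.4608 0.1916 0.2744] yaw 0.0851 down [-4.0e-04 -1.3e-03 -1.0e+00] F [-0.73  0.28  1.04] M [ 0.01   0.028 -0.014] w 0.011
seat [0.5554 0.1996 0.2078]
```

View pics/z9.png

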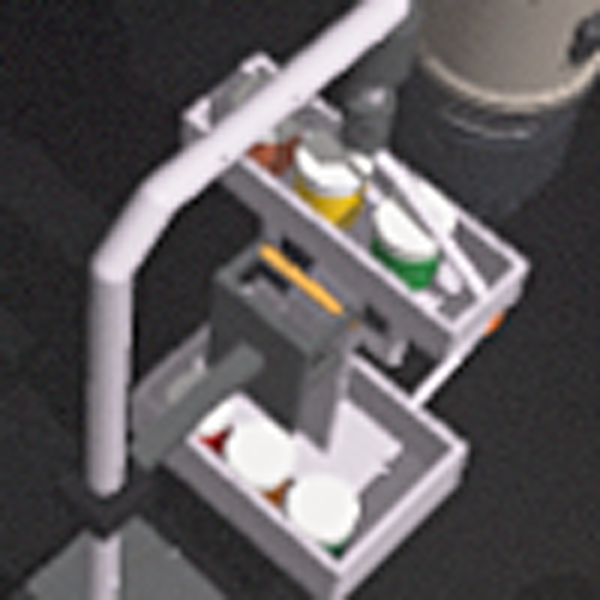

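{"name": "step_arm", "arguments": {"xyz": [[0,0.004,0],[0,0.004,0],[0,0.004,0]], "rotation": [[0,0,0],[0,0,0],[0,0,0]]}}

```text
clock: 13.42
tcp_pos: [0.4608, 0.1916, 0.2732]
orientation: [-1.571, -0.066, 0.067]
contact_force: [-1.3, 0.1, 1.3]
grip_width: 0.0116
```

```bash
python3 - <<'E'
from h import *
mon(5)
E
```

```text
F [-0.8   0.22  1.47] My -0.04 tongue [84.8  17.32  9.94]
t 13.675 tcp [0.4608 0.1916 0.2732] yaw 0.085 down [-4.0e-04 -1.3e-03 -1.0e+00] F [-1.31  0.31  1.39] M [-0.002 -0.028  0.022] w 0.0112
seat [0.5554 0.1996 0.2066]
```

{"name": "step_arm", "arguments": {"xyz": [[0,0.004,0],[0,0.004,0],[0,0.004,0]], "rotation": [[0,0,0],[0,0,0],[0,0,0]]}}

```text
clock: 14.05
tcp_pos: [0.4609, 0.1917, 0.2722]
orientation: [-1.571, -0.067, 0.067]
contact_force: [-1.6, -0.7, 3.2]
grip_width: 0.011
```

```bash
python3 - <<'E'
from h import *
mon(5)
E
```

```text
F [-0.52 -0.23  3.94] My -0.317 tongue [82.6  17.27 10.13]
t 14.3 tcp [0.461  0.1916 0.2722] yaw 0.085 down [ 1.0e-04 -1.1e-03 -1.0e+00] F [-0.82 -0.4   4.7 ] M [ 0.015 -0.348 -0.044] w 0.0114
seat [0.5556 0.1996 0.2056]
```

```bash
python3 - <<'E'
from h import *
im=snap("scene","scene9")[:,:,::-1]; a=cv2.resize(im[185:230,280:325],(400,400),interpolation=cv2.INTER_CUBIC)
b=cv2.resize(cv2.imread("pics/scene7.png")[185:230,280:325],(400,400),interpolation=cv2.INTER_CUBIC)
cv2.imwrite("pics/z10.png",np.hstack([b,a]))
E
```

```text
(no output)
```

View pics/z10.png

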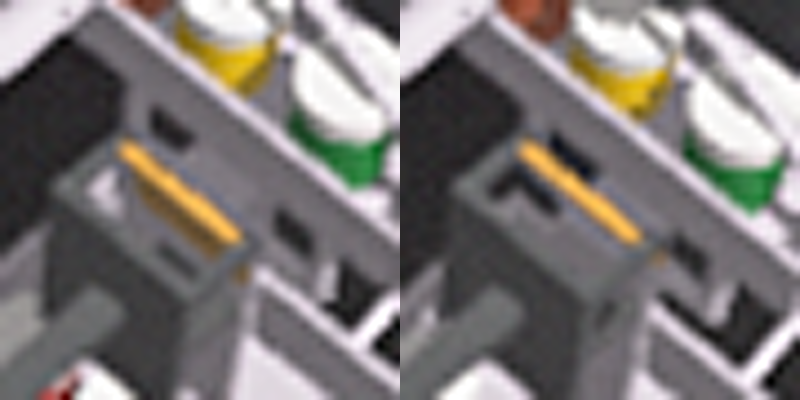

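{"name": "step_arm", "arguments": {"xyz": [[0,-0.005,0],[0,-0.005,0],[0,-0.005,0]], "rotation": [[0,0,0],[0,0,0],[0,0,0]]}}

```text
clock: 14.72
tcp_pos: [0.4607, 0.1916, 0.2735]
orientation: [-1.571, -0.066, 0.067]
contact_force: [-1.0, -0.1, 0.9]
grip_width: 0.0109
```

```bash
python3 - <<'E'
from h import *
mon(5)
E
```

```text
F [-1.22 -0.02  1.21] My 0.005 tongue [84.8  17.43  9.97]
t 14.975 tcp [0.4608 0.1916 0.2736] yaw 0.085 down [-4.0e-04 -1.3e-03 -1.0e+00] F [-1.37 -0.79  1.34] M [ 0.005  0.061 -0.013] w 0.011
seat [0.5554 0.1996 0.2069]
```

{"name": "step_arm", "arguments": {"xyz": [[-0.002,-0.003,0],[-0.004,-0.004,0],[-0.004,-0.004,0]], "rotation": [[0,0,0],[0,0,0],[0,0,0]]}}

```text
clock: 15.35
tcp_pos: [0.4599, 0.1915, 0.275]
orientation: [-1.571, -0.067, 0.066]
contact_force: [1.8, 0.2, 0.8]
grip_width: 0.011
```

```bash
python3 - <<'E'
from h import *
mon(5)
E
```

```text
F [ 1.65 -0.13  0.76] My -0.294 tongue [86.   17.38  9.73]
t 15.6 tcp [0.4597 0.1915 0.2748] yaw 0.085 down [-1.0e-04 -1.2e-03 -1.0e+00] F [ 1.53 -0.11  0.67] M [ 0.059 -0.343  0.035] w 0.0107
seat [0.5544 0.1995 0.2082]
```

{"name": "step_arm", "arguments": {"xyz": [[0.002,-0.003,0],[0.002,-0.004,0],[0.002,-0.004,0]], "rotation": [[0,0,0],[0,0,0],[0,0,0]]}}

```text
clock: 15.98
tcp_pos: [0.4599, 0.1915, 0.2758]
orientation: [-1.571, -0.066, 0.068]
contact_force: [-0.7, -0.4, 1.4]
grip_width: 0.0113
```

```bash
python3 - <<'E'
from h import *
mon(5)
E
```

```text
F [-1.4  -0.29  0.8 ] My 0.088 tongue [85.2  17.41  9.73]
t 16.225 tcp [0.4601 0.1915 0.2759] yaw 0.0851 down [-7.0e-04 -1.5e-03 -1.0e+00] F [-0.96 -0.97  0.4 ] M [-0.023  0.111  0.039] w 0.0112
seat [0.5547 0.1995 0.2092]
```

{"name": "step_arm", "arguments": {"xyz": [[0,-0.003,0],[0,-0.004,0],[0,-0.004,0]], "rotation": [[0,0,0],[0,0,0],[0,0,0]]}}

```text
clock: 16.6
tcp_pos: [0.46, 0.1915, 0.2771]
orientation: [-1.571, -0.066, 0.067]
contact_force: [-1.2, -0.4, 0.0]
grip_width: 0.0112
```

```bash
python3 - <<'E'
from h import *
mon(5)
E
```

```text
F [-1.18  0.19  0.15] My 0.144 tongue [84.8  17.55  9.63]
t 16.85 tcp [0.46   0.1915 0.2771] yaw 0.0851 down [-8.0e-04 -1.5e-03 -1.0e+00] F [-1.23 -0.32  0.09] M [0.001 0.177 0.006] w 0.0108
seat [0.5546 0.1995 0.2104]
```

{"name": "step_arm", "arguments": {"xyz": [[0,-0.003,0],[0,-0.004,0],[0,-0.004,0]], "rotation": [[0,0,0],[0,0,0],[0,0,0]]}}

```text
clock: 17.23
tcp_pos: [0.4601, 0.1915, 0.2783]
orientation: [-1.571, -0.066, 0.067]
contact_force: [-1.1, 0.1, -0.2]
grip_width: 0.0109
```

```bash
python3 - <<'E'
from h import *
mon(5)
im=snap("scene","scene10")[:,:,::-1]; a=cv2.resize(im[185:230,280:325],(400,400),interpolation=cv2.INTER_CUBIC)
b=cv2.resize(cv2.imread("pics/scene9.png")[185:230,280:325],(400,400),interpolation=cv2.INTER_CUBIC)
cv2.imwrite("pics/z11.png",np.hstack([b,a]))
im=snap("side","side10")[:,:,::-1]; cv2.imwrite("pics/z12.png",cv2.resize(im[105:165,215:275],(600,600),interpolation=cv2.INTER_CUBIC))
E
```

```text
F [-0.82  0.02  0.06] My 0.097 tongue [85.   17.52  9.51]
t 17.475 tcp [0.4601 0.1915 0.2783] yaw 0.085 down [-7.0e-04 -1.5e-03 -1.0e+00] F [-0.73  0.27  0.25] M [0.    0.093 0.009] w 0.0111
seat [0.5547 0.1995 0.2116]
```

View pics/z11.png

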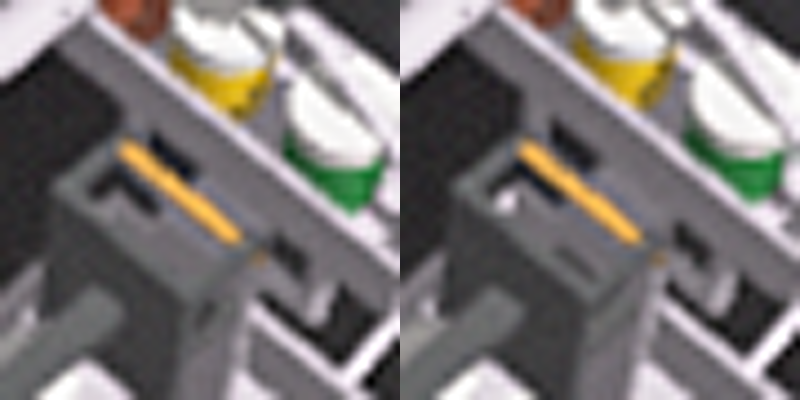

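View pics/z12.png

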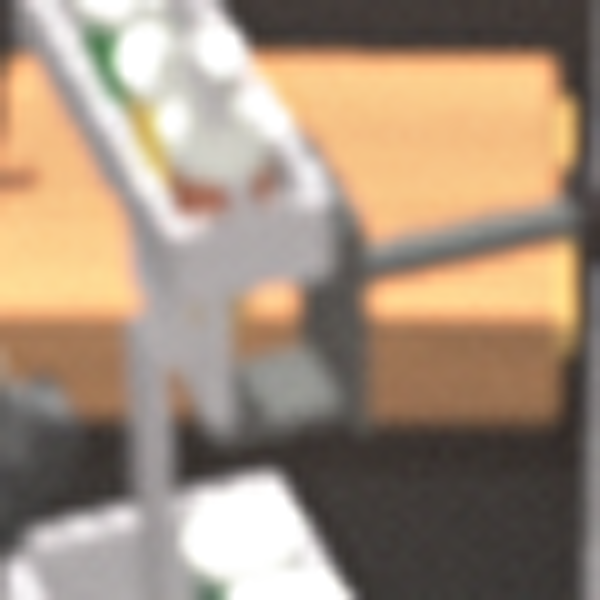

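{"name": "step_arm", "arguments": {"xyz": [[0,-0.003,0],[0,-0.005,0],[0,-0.005,0]], "rotation": [[0,0,0],[0,0,0],[0,0,0]]}}

```text
clock: 17.95
tcp_pos: [0.4598, 0.1914, 0.2795]
orientation: [-1.572, -0.066, 0.068]
contact_force: [-1.0, 0.0, -2.5]
grip_width: 0.0112
```

```bash
python3 - <<'E'
from h import *
mon(5)
E
```

```text
F [-1.49  0.16 -3.96] My 0.503 tongue [84.8  17.54  9.42]
t 18.2 tcp [0.4598 0.1914 0.2795] yaw 0.0851 down [-0.0017 -0.0019 -1.    ] F [-1.7  -0.22 -3.35] M [0.017 0.527 0.026] w 0.0113
seat [0.5543 0.1994 0.2127]
```

{"name": "step_arm", "arguments": {"xyz": [[0.001,0.003,0],[0.001,0.003,0],[0.001,0.003,0]], "rotation": [[0,0,0],[0,0,0],[0,0,0]]}}

```text
clock: 18.58
tcp_pos: [0.4604, 0.1915, 0.2789]
orientation: [-1.571, -0.066, 0.067]
contact_force: [-1.3, 0.3, -1.1]
grip_width: 0.0113
```

```bash
python3 - <<'E'
from h import *
mon(5)
E
```

```text
F [-0.41 -0.45 -0.4 ] My 0.058 tongue [85.2  17.55  9.5 ]
t 18.825 tcp [0.4603 0.1915 0.2788] yaw 0.0851 down [-8.0e-04 -1.5e-03 -1.0e+00] F [-0.31 -0.87  0.67] M [0.014 0.011 0.055] w 0.0114
seat [0.5549 0.1995 0.2121]
```

Nearly load-free and latched. Release partway (trough clearance), gently.

{"name": "step_arm", "arguments": {"xyz": [[0,0,0],[0,0,0],[0,0,0],[0,0,0],[0,0,0],[0,0,0]], "rotation": [[0,0,0],[0,0,0],[0,0,0],[0,0,0],[0,0,0],[0,0,0]], "grip": 0.5, "force": 20}}

```text
clock: 19.58
tcp_pos: [0.4603, 0.1915, 0.2788]
orientation: [-1.571, -0.066, 0.068]
contact_force: [-0.6, -0.2, -0.3]
grip_width: 0.0427
```

```bash
python3 - <<'E'
from h import *
mon(4); a=snap("side","side11")[:,:,::-1]; b=snap("wrist","wrist11")[:,:,::-1]
cv2.imwrite("pics/z13.png",np.hstack([cv2.resize(a[90:200,180:290],(400,400),interpolation=cv2.INTER_CUBIC),cv2.copyMakeBorder(cv2.resize(b,(400,300)),0,100,0,0,0)]))
E
```

```text
F [-0.02  0.66 -0.58] My -0.003 tongue [83.75 17.56  9.61]
t 19.775 tcp [0.4603 0.1915 0.2788] yaw 0.0851 down [-8.0e-04 -1.5e-03 -1.0e+00] F [0.26 0.66 0.03] M [-0.011 -0.017 -0.071] w 0.0428
seat [0.5549 0.1995 0.2121]
```

View pics/z13.png

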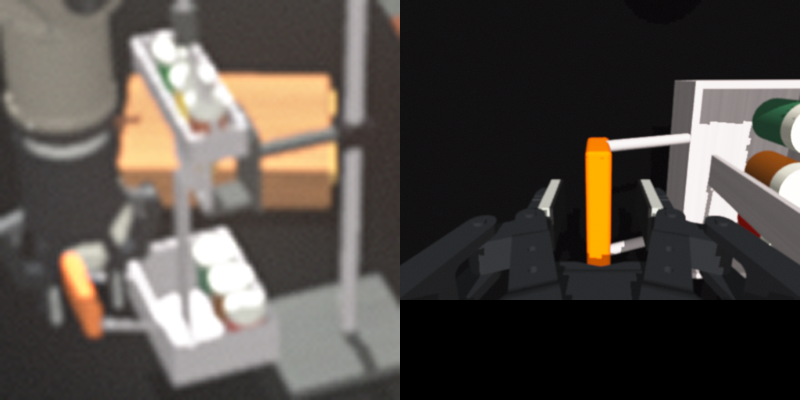

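{"name": "step_arm", "arguments": {"xyz": [[0,-0.04,0],[0,-0.09,0],[0,-0.15,0],[0,-0.19,0],[-0.05,-0.22,-0.04],[-0.07,-0.25,-0.12],[-0.07,-0.27,-0.22],[-0.05,-0.28,-0.3],[-0.05,-0.28,-0.3],[-0.05,-0.28,-0.3]], "rotation": [[0,0,0],[0,0,0],[0,0,0],[0,0,0],[0,0,0],[0,0,0],[0,0,0],[0,0,0],[0,0,0],[0,0,0]]}}

```text
clock: 21.12
tcp_pos: [0.4529, 0.1014, 0.3632]
orientation: [-1.571, -0.067, 0.068]
contact_force: [0.2, 0.6, 0.2]
grip_width: 0.043
```

```bash
python3 - <<'E'
from h import *
mon(4); a=snap("side","side12")[:,:,::-1]; b=snap("scene","scene12")[:,:,::-1]
cv2.imwrite("pics/z14.png",np.hstack([cv2.resize(a[90:200,180:290],(400,400),interpolation=cv2.INTER_CUBIC),cv2.resize(b[160:260,250:350],(400,400),interpolation=cv2.INTER_CUBIC)]))
E
```

```text
F [ 0.18  0.02 -0.36] My -0.005 tongue [83.   17.63  9.57]
t 21.325 tcp [0.4529 0.1016 0.3629] yaw 0.0866 down [-0.0012 -0.0014 -1.    ] F [-0.01 -0.15 -0.33] M [ 0.035 -0.007  0.004] w 0.0428
seat [0.5475 0.1097 0.2962]
```

View pics/z14.png

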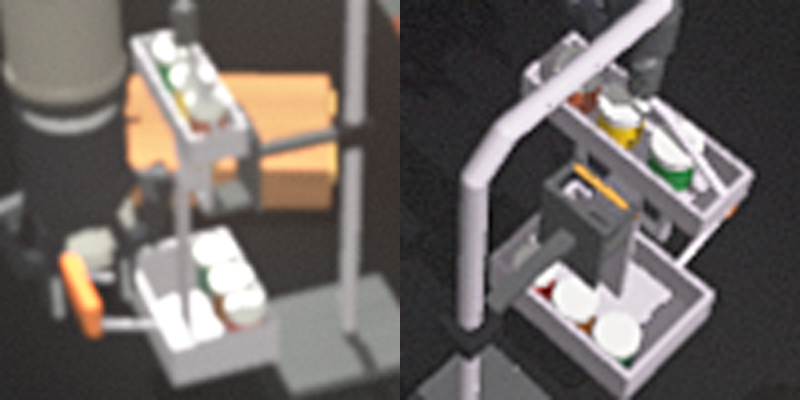

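View pics/side12.png

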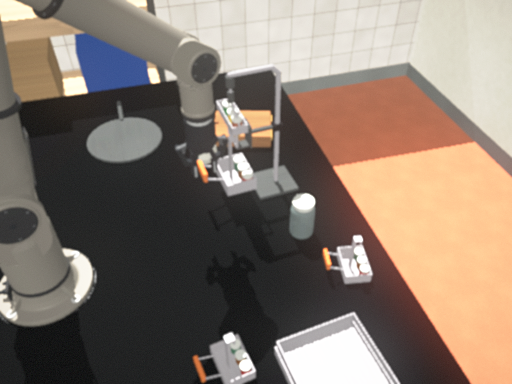

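```bash
python3 - <<'E'
from h import *
a=snap("scene","scene13");import time
for i in range(8): r.grab_frame("scene")
b=snap("scene","scene14"); d=np.abs(a.astype(int)-b)[150:290,200:400].max(); print("diff",d)
print(plane("scene14",(367,267),.09), np.abs(a.astype(int)-cv2.imread("pics/scene1.png")[:,:,::-1])[255:295,340:385].mean(), np.abs(a.astype(int)-cv2.imread("pics/scene1.png")[:,:,::-1])[195:235,200:235].mean())
avg(); print(r.hand_in())
E
```

```text
diff 38
[0.49464314 0.39261659 0.09      ] 1.957962962962963 3.277857142857143
F [0.02 0.05 0.27] sd [0.06 0.41 0.22] M [ 0.003 -0.025  0.008] [0.031 0.028 0.024]
the job is handed in; nothing more can be done
None
```

The caddy is hanging by its hook on the loop's bar, released, and I handed the job in at about 22 s. No verdict was reported.

**What I did:** I gripped the largest caddy by its orange handle, carried it to the stand on the -x side of the jar and put the hook through the loop from the free side. I then lowered it onto the bar. From 5 mm down I went in 1 to 3 mm steps until the tongue snapped back, about 14 mm below rest. The last step touched the ledge lightly, with about 4 N on the wrist. I backed off, opened the fingers with almost no load and drew clear.

**Last checks:**
- **Latch:** raising the caddy slightly pulled 4 N on the wrist, against its 2.2 N weight, so the tongue is holding it. In the scene view the tongue looks at rest again.
- **Hanging:** the caddy stayed put when the fingers opened and looks about level. I judged level by eye only, and I checked for stillness by comparing two pictures (largest pixel change 38, which I took as noise).
- **Robot:** the wrist force is about zero, so the arm is clear.
- **Bowl and jar:** the image patches around both barely differ from early in the run.

**Disagreements:**
- While the hook was pushing the tongue, the wrist moment suggested a contact lower than the tongue. The pictures showed nothing touching there, so I went by the pictures.
- At the latch, the sideways force flipped between about +1.6 and -1.5 N for shifts under 1 mm. I put this down to friction on the bar.

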